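# Hang-test a carved bird on a rod

## Task

See whether the carved bird hangs level: pick up the blue-handled rod, pass its white end through the steel screw eye on the bird's back while the bird still sits on its rest, so that the tip clearly shows beyond the eye, then lift the bird, hanging from the rod, about 10 cm clear of the rest. Finish while still holding it there in the air, rod level, bird level and still; do not touch the bird with the gripper, do not knock it off its rest, and leave the rabbit, the offcut and the jar where they are.

Things in the scene. Friction and masses are not known exactly. Their poses are not given: they have to be found in the camera images.
- bird: Loose carved pale-wood gull, dark tail and wing tips, 195 mm long, 190 over its spread wings, about 90 g, sitting in the rest's tray. Origin: centre of its flat belly (50 x 32 mm). x to the head, y to the left wing, z up. Above the origin: back 50, wing tips 48, head 55, tail 34 mm. Head reaches 81 (beak 100) mm ahead, tail 94 mm behind. Centre of mass below the eye.
- eye (a point): Centre of the hole of the steel screw eye standing upright on the bird's back, 66 mm above the bird's origin. Ring of 3.6 mm wire, hole 22 mm in diameter, outside 29 mm. The hole's axis is level along the bird's x (tail to head), so a rod passes above tail, back and head, from either end. Axes as the bird's.
- rest: Fixed dark-wood carving rest: foot 90 x 90 x 12 mm, 26 mm post, small tray 70 x 52 mm whose inner floor is 60 mm above the bench, with lips 5 mm high and about 4 mm of play round the bird's belly. Origin: centre of its underside on the bench. At the start the bird's x is the rest's x to within a few degrees.
- rod: Loose hanging rod, lying on the bench, about 60 g. Blue wooden handle 90 long (x) x 20 wide (y) x 28 mm high (z), and from its +x end a round white-painted dowel 8 mm in diameter that sticks out 120 mm along +x, its axis 14 mm above the handle's underside. Origin: centre of the handle's underside.
- rod_tip (a point): The rounded tip of the dowel, on its axis, 165 mm ahead (+x) of the handle's centre. Axes as the rod's: the dowel runs back along -x.
- rabbit: Bystander: carved pale-wood rabbit, 46 mm across, 97 mm tall. Origin: centre of its underside.
- offcut: Bystander: two-tone wood offcut 60 x 40 x 34 mm. Origin: centre of its underside.
- jar: Bystander: amber jar with a white cap, 66 mm in diameter, 85 mm tall. Origin: centre of its underside.
Not all that is in view belongs to the job. Leave any green look-alike of the rest alone.

How it is judged:
By the outcome, as a careful person would: the job done as asked, in the order asked, and still so for the second after the job is handed in, while the arm keeps its last pose, push and grip.
It also fails if it takes over 58 s, if anything falls off the work surface, if the arm or the gripper's body presses on something with over 40 N, if the wrist force passes 120 N, or if a joint passes its speed limit or range.

## Robot

A 6-joint arm with a two-finger parallel gripper is mounted at the origin on the work surface. World frame = base frame: x ahead of the robot, y to its left, z up, the work surface at z = 0. Lengths are in m, angles in degrees, forces in N, time in s.
With the tool pointing down it reaches from about 0.275 to 0.975 m from the base axis. Payload 8.4 kg.
Tool frame: the origin (TCP) lies on the centre line of the jaws, within the pads' length; the fingertips stand 14 mm ahead of it and the grasp point (between the pads) lies 5 mm behind it (bot.tips_ahead is the y of the fingertips in the tool frame, in m); y points along the fingers, x is the direction in which the jaws open and shut, and the axes are right-handed (so a half turn about y gives the same grasp; the last joint's range is limited). The gripper opens to 92 mm and grips with 3 to 60 N. Pads are 20 mm wide; open, the fingers measure 128 mm over their backs; the gripper's body (75 mm by 189 mm) begins 69 mm behind the grasp point.
Start: joints at [68.904, 20.225, 93.587, -0, 66.188, -0.138], TCP at [0.224, 0.584, 0.229] pointing down, gripper open.
Joint ranges: [-150.9, 150.9], [-52.94, 120.26], [3.33, 152.33], [-74.26, 254.26], [0, 154.13], [-172.89, 172.89]. Speed limits (degrees/s): [127.2, 127.2, 159.86, 180, 180, 180].

## Interface

Orientations are given as [roll, pitch, yaw] about the fixed x, y, z axes, in that order (R = Rz(yaw) Ry(pitch) Rx(roll)).
In Python, from rig import bot gives the robot as it stands.
- The arm moves only by the tool send_rows, never from a script. Its argument "increments" is a list of rows, each an object with "claw": the gripper command: -1 is shut, 1 is fully open, values between are in proportion; "xyz": the shift along the tool's x, y, z in mm, a list of three; "twist": the turn, a rotation vector about the tool's x, y, z in units of 5 degrees (1.0 is 5 degrees), a list of three. A call has 1 to 12 rows; each row shifts and turns the commanded pose from where the row before left it, along the tool's axes as they then stand; what a row does not reach is not made up. A row lasts 1/10 s, in which the tool goes at most 50 mm and 8.59 degrees, less where a joint would pass 70% of its speed; a pose out of reach is approached as far as the arm can. A call is refused whole if a number of a shift passes 50 or a number of a turn 1, either way. A call with a gripper value outside its range is refused whole. The fingers move at their own pace and stop on an object; "grip_force" is the grip in N (left out, the last holds). Time passes only in rows, so rows that do not move let the fingers close. It gives the time, the measured TCP pose, the force and the opening at its end, in the units of the state.
- bot.state(): the state, without advancing time (a new reading comes with each control period).
- bot.grab_frame(name): name is "side" or "top" or "wrist"; returns a dict with "frame" (480x640x3 uint8, red, green, blue), "fov_y" (degrees; the focal length in pixels is half the picture's height over the tangent of half this angle, whatever the lens; pixels are square), "cx", "cy" (the principal point, pixels), "k1" (the pictures are not rectified: a ray, as slopes to the right and down, at radius r is drawn at 1 + k1 r^2 times it, then the intrinsics apply), "rvec" (rotation vector, rad) and "tvec" (3), from world to camera coordinates, as OpenCV has them. Camera axes: x right, y down, z forward; pixel columns grow to the right and rows downward; lengths in m; the calibration is good to about 2 mm. A picture is of the moment at which its call begins. There is no depth.
- bot.finish_job(): hands the job in, once; it reports no verdict.
The state is a dict: "t": time; "joint_positions": joint angles; "joint_velocities": joint speeds; "effort": joint torques, N m; "tcp_pos": TCP position; "tool_rot": TCP orientation; "ft_force": force on the tool from outside, world axes, zero at the start; "ft_torque": the same for the moment, N m; "gripper_width": finger opening in m.
Only numpy, scipy, OpenCV 4.12 (cv2) and the standard library are available. Lean on these libraries where they do the work, as an engineer would, in place of code of your own. Each camera call takes 0.05 s, during which the arm holds its last target. There are 200 camera calls.

## Working session

There is one attempt and no reset: what is moved stays moved. The work goes in short steps, Python scripts to look and compute and a tool call to move; the robot and the scene stay as the last step left them, time stands still between calls to the robot, and variables do not carry over. Pictures are saved under pics/ and viewed, on a budget of 10 in all, crops included, one or two more only if the job needs it, and the job is handed in when it is done.

Besides the shell and the picture viewer there is one more tool, called after "Emit:" as name(argument=value, ...), one argument or row to a line, values as JSON. send_rows: Moves the arm, as the interface text tells. Its arguments: {"type":"object","properties":{"increments":{"type":"array","items":{"type":"object","properties":{"claw":{"type":"number"},"xyz":{"type":"array","items":{"type":"number"}},"twist":{"type":"array","items":{"type":"number"}}}}},"grip_force":{"type":"number"}},"required":["increments"]}

```bash
mkdir -p pics; ls; cat > h.py <<'E'
import numpy as np, cv2, json
from scipy.spatial.transform import Rotation as R
from rig import bot
def grab(n,save=None):
    f=bot.grab_frame(n)
    if save: cv2.imwrite('pics/'+save,f['frame'][:,:,::-1])
    return f
def ray(f,u,v):
    h=f['frame'].shape[0]; fl=h/2/np.tan(np.radians(f['fov_y'])/2)
    d=np.array([(u-f['cx'])/fl,(v-f['cy'])/fl]); s=d.copy()
    for _ in range(30): s=d/(1+f['k1']*(s@s))
    M=R.from_rotvec(np.ravel(f['rvec'])).as_matrix(); t=np.ravel(f['tvec'])
    r=M.T@np.array([s[0],s[1],1]); return -M.T@t, r/np.linalg.norm(r)
def onz(f,u,v,z):
    o,r=ray(f,u,v); return o+r*(z-o[2])/r[2]
def two(f1,p1,f2,p2):
    o1,r1=ray(f1,*p1); o2,r2=ray(f2,*p2)
    s=np.linalg.lstsq(np.c_[r1,-r2],o2-o1,rcond=None)[0]
    a,b=o1+s[0]*r1,o2+s[1]*r2
    return (a+b)/2, np.linalg.norm(a-b)*1000
def proj(f,P):
    M=R.from_rotvec(np.ravel(f['rvec'])).as_matrix(); c=M@np.asarray(P)+np.ravel(f['tvec'])
    s=c[:2]/c[2]; s=s*(1+f['k1']*(s@s)); fl=f['frame'].shape[0]/2/np.tan(np.radians(f['fov_y'])/2)
    return s*fl+[f['cx'],f['cy']]
E
python3 - <<'E'
from h import *
print(bot.state())
a=grab('top');b=grab('side')
im=np.hstack([a['frame'],b['frame']])[:,:,::-1]
for n,f in(('top',a),('side',b)):
    cv2.imwrite(f'pics/{n}0.png',f['frame'][:,:,::-1]); o,r=ray(f,320,240); print(n,f['fov_y'],f['k1'],o.round(3),r.round(3))
E
```

```text
pics
{'t': 0.0, 'joint_positions': array([ 6.89060695e+01,  2.02629986e+01,  9.36274342e+01, -8.81197569e-04,
        6.61882054e+01, -1.37301131e-01]), 'joint_velocities': array([ 0.0297005 , -0.00317207,  0.02511815,  0.05181865, -0.08472615,
        0.023623  ]), 'effort': array([-3.63946318e-03, -5.93844473e+01, -3.34218013e+01,  6.96550962e-02,
        2.32316181e-02, -1.12079531e-04]), 'tcp_pos': array([0.22337331, 0.58322243, 0.22787036]), 'tool_rot': array([-9.00006173e+01,  7.86399055e-02,  6.90437265e+01]), 'ft_force': array([-0.70549612, -0.02088456,  0.57681403]), 'ft_torque': array([-0.02039751, -0.00233575,  0.04123456]), 'gripper_width': 0.09185571005365788}
top 50.831719304244054 -0.14227185881064733 [0.535 0.052 1.042] [ 0.064 -0.045 -0.997]
side 55.5987493454171 -0.001091037035351109 [ 0.181 -0.463  0.627] [ 0.51   0.584 -0.632]
```

View pics/top0.png

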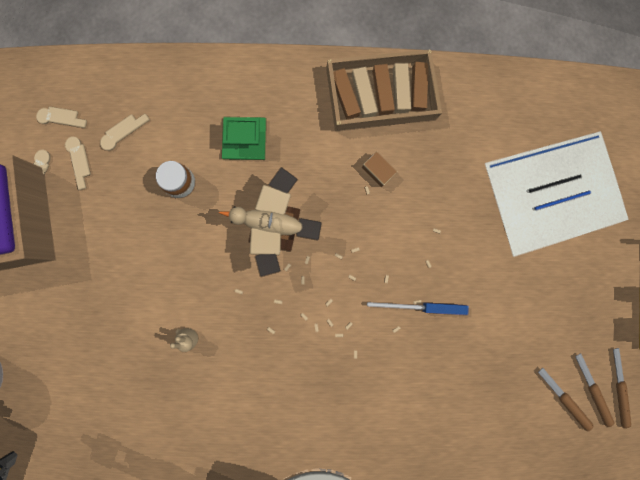

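View pics/side0.png

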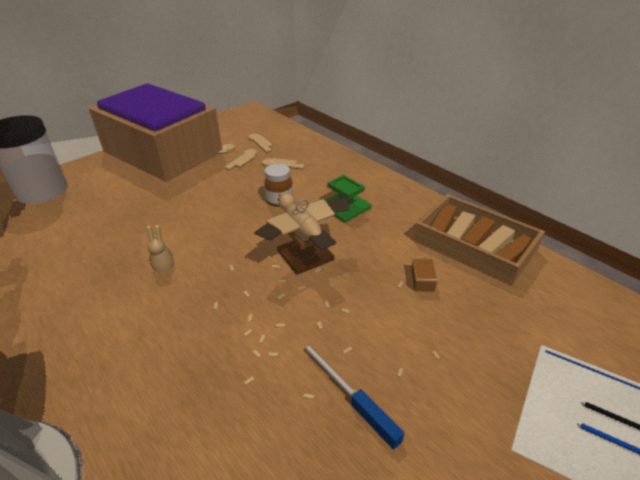

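Top view: blue-handled rod at (365–467, 307), tip to the left; bird at (265,222), head left (orange beak), on the dark rest. The green look-alike is at (243,138), and the blue pencil at (562,200) is not the rod. Side view: rod tip (308,349), bird eye (301,207). Now measuring.

```bash
cat > m.py <<'E'
from h import *
a=grab('top');b=grab('side')
def mask(f,c,roi):
    hsv=cv2.cvtColor(f['frame'],cv2.COLOR_RGB2HSV); h,s,v=[x.astype(int) for x in cv2.split(hsv)]
    m={'blue':(h>100)&(h<125)&(s>120)&(v>60),'white':(s<60)&(v>130),'steel':(s<75)}[c]
    z=np.zeros_like(m); x0,y0,x1,y1=roi; z[y0:y1,x0:x1]=m[y0:y1,x0:x1]; return z
def ends(m):
    ys,xs=np.nonzero(m); p=np.c_[xs,ys].astype(float); c=p.mean(0); d=np.linalg.svd(p-c,full_matrices=False)[2][0]; t=(p-c)@d
    w=(p-c)@[-d[1],d[0]]
    return c,c+d*t.min(),c+d*t.max(),len(p),np.ptp(w)
E
python3 - <<'E'
from m import *
for n,f,r,r2 in(('top',a,(415,290,480,330),(355,295,428,318)),('side',b,(340,380,410,450),(300,340,360,400))):
    e=ends(mask(f,'blue',r)); w=ends(mask(f,'white',r2)); print(n,[np.round(x,1) for x in e],[np.round(x,1) for x in w])
    for z in (.014,.028): print(z,[onz(f,*x,z).round(4) for x in e[:3]])
    print('dowel',[onz(f,*x,.014).round(4) for x in w[:3]])
A=cv2.resize(a['frame'][180:285,200:330],None,fx=3.8,fy=3.8,interpolation=cv2.INTER_CUBIC)
B=cv2.resize(b['frame'][180:275,245:350],None,fx=3.8,fy=3.8,interpolation=cv2.INTER_CUBIC)
C=cv2.resize(b['frame'][335:450,290:410],None,fx=2.5,fy=2.5)
w=np.zeros((400+288,900,3),np.uint8)
w[:A.shape[0],:A.shape[1]]=A; w=w[:, :800] if 0 else w
w=np.zeros((590,800,3),np.uint8); A=A[:, :];
A=cv2.resize(a['frame'][180:285,200:330],(390,315),interpolation=cv2.INTER_CUBIC)
B=cv2.resize(b['frame'][180:275,245:350],(400,362),interpolation=cv2.INTER_CUBIC)
D=cv2.resize(a['frame'][285:330,350:480],(390,135),interpolation=cv2.INTER_CUBIC)
C=C[:228]
w[:315,:390]=A; w[:362,400:]=B; w[320:455,:390]=D; w[362:,450:750]=C
cv2.imwrite('pics/crop1.png',w[:,:,::-1])
E
```

```text
top [array([445.7, 308.4]), array([423.8, 307.2]), array([467.2, 309.5]), np.int64(387), np.float64(9.2)] [array([393.6, 305.4]), array([366.9, 303.9]), array([422. , 307.1]), np.int64(235), np.float64(4.5)]
0.014 [array([ 0.4643, -0.2569,  0.014 ]), array([ 0.4665, -0.2106,  0.014 ]), array([ 0.4621, -0.303 ,  0.014 ])]
0.028 [array([ 0.4653, -0.2527,  0.028 ]), array([ 0.4674, -0.207 ,  0.028 ]), array([ 0.4631, -0.2982,  0.028 ])]
dowel [array([ 0.4697, -0.1474,  0.014 ]), array([ 0.4723, -0.0924,  0.014 ]), array([ 0.4667, -0.2067,  0.014 ])]
side [array([378.8, 416.9]), array([355.7, 392.3]), array([401.4, 440.9]), np.int64(851), np.float64(17.5)] [array([329.5, 369.3]), array([307.4, 346.5]), array([351.8, 392.3]), np.int64(255), np.float64(4.0)]
0.014 [array([ 0.4693, -0.2562,  0.014 ]), array([ 0.4728, -0.2056,  0.014 ]), array([ 0.466 , -0.3016,  0.014 ])]
0.028 [array([ 0.4627, -0.2609,  0.028 ]), array([ 0.4662, -0.2114,  0.028 ]), array([ 0.4595, -0.3053,  0.028 ])]
dowel [array([ 0.4712, -0.1487,  0.014 ]), array([ 0.4741, -0.0914,  0.014 ]), array([ 0.4685, -0.2015,  0.014 ])]
```

View pics/crop1.png

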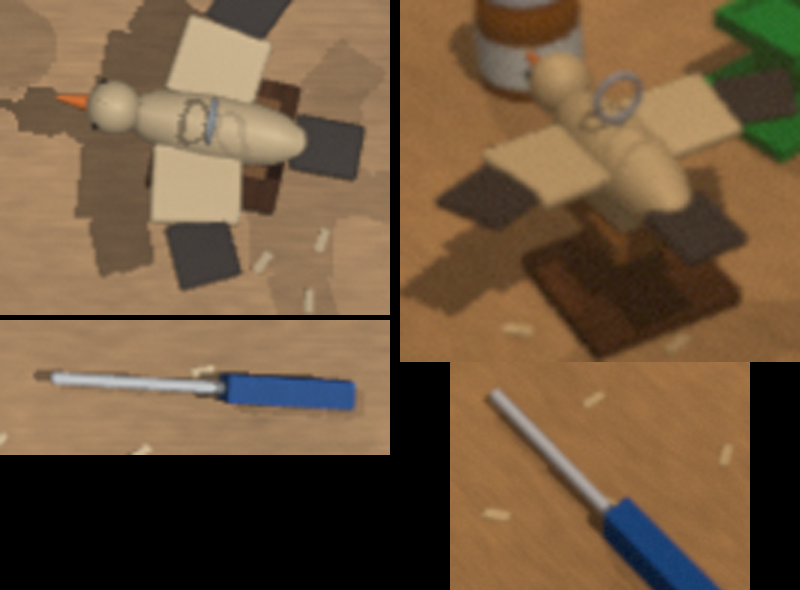

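Crop: the rod lies flat with its 28 mm side up. The ring is edge-on at top pixel (270.7, 220.6) and at side pixel (302, 206). The blue-handled, white-dowel item is the only match for the rod. The bird is on the dark rest, and the green one is the look-alike. Next I'll measure the eye and the bird's yaw.

```bash
python3 - <<'E'
from m import *
P,e=two(a,(270.7,220.6),b,(302.2,205.7)); print('eye',P.round(4),e)
# dark parts in top
hsv=cv2.cvtColor(a['frame'],cv2.COLOR_RGB2HSV); m=((hsv[:,:,2]<75)&(hsv[:,:,1]<110)).astype(np.uint8); m[:, :240]=0;m[:160]=0;m[285:]=0;m[:,330:]=0
n,l,s,c=cv2.connectedComponentsWithStats(m)
D=[]
for i in range(1,n):
    if s[i,4]>100:
        D.append((c[i],s[i])); print(c[i].round(1),s[i],onz(a,*c[i],.106).round(4))
for n_,p,z in(('beak',(219,213.3),.105),('head',(237.7,215.7),.11),('tailend',(320.3,230),.093)): print(n_,onz(a,*p,z).round(4))
# steel ring: bluish pixels
for f,r in((a,(255,205,285,235)),(b,(290,192,318,215))):
    x=f['frame'].astype(int); q=(x[:,:,2]>=x[:,:,0]-5); z=np.zeros_like(q); z[r[1]:r[3],r[0]:r[2]]=q[r[1]:r[3],r[0]:r[2]]
    ys,xs=np.nonzero(z); print(len(xs),xs.min(),xs.max(),ys.min(),ys.max(),(xs.min()+xs.max())/2,(ys.min()+ys.max())/2, [np.round(v,1) for v in ends(z)])
E
```

```text
eye [0.6276 0.1006 0.1265] 1.4022642007278083
[282.9 180.5] [269 168  28  24 377] [0.7051 0.0813 0.106 ]
[309.7 228.9] [297 219  24  21 344] [0.6152 0.0294 0.106 ]
[267.1 263.9] [256 255  24  21 382] [0.5487 0.1068 0.106 ]
beak [0.6409 0.1989 0.105 ]
head [0.6366 0.1632 0.11  ]
tailend [0.6146 0.009  0.093 ]
23 269 271 213 226 270.0 219.5 [array([270.1, 219.9]), array([271.3, 213.1]), array([269.1, 226. ]), np.int64(23), np.float64(2.0)]Traceback (most recent call last):
  File "<stdin>", line 14, in <module>
    return umr_minimum(a, axis, None, out, keepdims, initial, where)
ValueError: zero-size array to reduction operation minimum which has no identity
```

Emit:
send_rows(
  increments=[
    {"claw":1,"xyz":[-38,0,-29]},
    {"claw":1,"xyz":[-38,0,-29]},
    {"claw":1,"xyz":[-38,0,-29]},
    {"claw":1,"xyz":[-38,0,-29]},
    {"claw":1,"xyz":[-38,0,-29]},
    {"claw":1,"xyz":[-38,0,-29]},
    {"claw":1,"xyz":[-38,0,-29]},
    {"claw":1,"xyz":[-38,0,-29]},
    {"claw":1,"xyz":[-38,0,-29]},
    {"claw":1,"xyz":[-38,0,-29]},
    {"claw":1,"xyz":[-38,0,-29]},
    {"claw":1,"xyz":[-38,0,-29]},
  ],
  grip_force=50,
)

```text
$.increments[0]: bad value
```

Emit:
send_rows(
  increments=[
    {"claw":1,"xyz":[-38,0,-29]},
    {"claw":1,"xyz":[-38,0,-29]},
    {"claw":1,"xyz":[-38,0,-29]},
    {"claw":1,"xyz":[-38,0,-29]},
    {"claw":1,"xyz":[-38,0,-29]},
    {"claw":1,"xyz":[0,0,0],"twist":[0,1,0]},
    {"claw":1,"xyz":[0,0,0],"twist":[0,1,0]},
    {"claw":1,"xyz":[0,0,0],"twist":[0,1,0]},
    {"claw":1,"xyz":[0,0,0],"twist":[0,1,0]},
    {"claw":1,"xyz":[0,0,0],"twist":[0,1,0]},
    {"claw":1,"xyz":[0,0,0],"twist":[0,1,0]},
    {"claw":1,"xyz":[0,0,0],"twist":[0,1,0]},
  ],
)

```text
$.increments[0]: bad value
```

```bash
cat > go.py <<'E'
from h import *
import sys
def go(pos,rpy=None):
    s=bot.state(); M=R.from_euler('xyz',s['tool_rot'],degrees=True); p=s['tcp_pos']
    print('t',s['t'],'tcp',p.round(4),s['tool_rot'].round(2),'w',round(s['gripper_width'],4),'F',s['ft_force'].round(2),'T',s['ft_torque'].round(3))
    if pos is not None: print('xyz mm',(M.inv().apply(np.array(pos)-p)*1000).round(1))
    if rpy is not None: print('twist units',(np.degrees((M.inv()*R.from_euler('xyz',rpy,degrees=True)).as_rotvec())/5).round(2))
E
python3 -c "
from go import *
go((.4655,-.25,.1),(-90,0,-2.6))"
```

```text
t 0.3 tcp [0.2235 0.5835 0.2283] [-9.000e+01  3.000e-02  6.904e+01] w 0.0918 F [ 0.24 -0.07  0.04] T [-0.004  0.055  0.007]
xyz mm [-691.7  128.7 -524.1]
twist units [ 0.   14.33 -0.  ]
```

Emit:
send_rows(
  increments=[
    {"claw":1,"xyz":[-38,0,-29],"twist":[0,0,0]},
    {"claw":1,"xyz":[-38,0,-29],"twist":[0,0,0]},
    {"claw":1,"xyz":[-38,0,-29],"twist":[0,0,0]},
    {"claw":1,"xyz":[-38,0,-29],"twist":[0,0,0]},
    {"claw":1,"xyz":[-38,0,-29],"twist":[0,0,0]},
    {"claw":1,"xyz":[-38,0,-29],"twist":[0,0,0]},
    {"claw":1,"xyz":[-38,0,-29],"twist":[0,0,0]},
    {"claw":1,"xyz":[-38,0,-29],"twist":[0,0,0]},
    {"claw":1,"xyz":[-38,0,-29],"twist":[0,0,0]},
    {"claw":1,"xyz":[-38,0,-29],"twist":[0,0,0]},
    {"claw":1,"xyz":[-38,0,-29],"twist":[0,0,0]},
    {"claw":1,"xyz":[-38,0,-29],"twist":[0,0,0]},
  ],
  grip_force=50,
)

```text
t: 1.5
tcp_pos: [0.3857, 0.0314, 0.229]
tool_rot: [-90.1, -0.0, 69.0]
ft_force: [1.1, 0.2, -0.2]
gripper_width: 0.0922
```

Emit:
send_rows(
  increments=[
    {"claw":1,"xyz":[-38,0,-29],"twist":[0,0,0]},
    {"claw":1,"xyz":[-38,0,-29],"twist":[0,0,0]},
    {"claw":1,"xyz":[-38,0,-29],"twist":[0,0,0]},
    {"claw":1,"xyz":[-38,0,-29],"twist":[0,0,0]},
    {"claw":1,"xyz":[-38,0,-29],"twist":[0,0,0]},
    {"claw":1,"xyz":[0,0,0],"twist":[0,1,0]},
    {"claw":1,"xyz":[0,0,0],"twist":[0,1,0]},
    {"claw":1,"xyz":[0,0,0],"twist":[0,1,0]},
    {"claw":1,"xyz":[0,0,0],"twist":[0,1,0]},
    {"claw":1,"xyz":[0,0,0],"twist":[0,1,0]},
    {"claw":1,"xyz":[0,0,0],"twist":[0,1,0]},
    {"claw":1,"xyz":[0,0,0],"twist":[0,1,0]},
  ],
)

```text
t: 2.7
tcp_pos: [0.4528, -0.196, 0.2286]
tool_rot: [-90.0, -0.0, 33.8]
ft_force: [-1.3, 0.1, -0.3]
gripper_width: 0.0916
```

Emit:
send_rows(
  increments=[
    {"claw":1,"xyz":[0,0,0],"twist":[0,1,0]},
    {"claw":1,"xyz":[0,0,0],"twist":[0,1,0]},
    {"claw":1,"xyz":[0,0,0],"twist":[0,1,0]},
    {"claw":1,"xyz":[0,0,0],"twist":[0,1,0]},
    {"claw":1,"xyz":[0,0,0],"twist":[0,1,0]},
    {"claw":1,"xyz":[0,0,0],"twist":[0,1,0]},
    {"claw":1,"xyz":[0,0,0],"twist":[0,1,0]},
    {"claw":0,"xyz":[0,0,0],"twist":[0,0,0]},
    {"claw":0,"xyz":[0,0,0],"twist":[0,0,0]},
  ],
)

```text
t: 3.6
tcp_pos: [0.4528, -0.1959, 0.2286]
tool_rot: [-90.0, 0.0, -0.8]
ft_force: [1.1, -0.3, 0.0]
gripper_width: 0.0777
```

```bash
python3 -c "
from go import *
go((.4655,-.25,.1),(-90,0,-2.6))
grab('wrist','w1.png')"
```

```text
t 3.6 tcp [ 0.4528 -0.1959  0.2286] [-90.     0.    -0.81] w 0.0777 F [ 1.07 -0.35  0.05] T [-0.066  0.1   -0.026]
xyz mm [ 13.4 128.6 -53.9]
twist units [ 0.    0.36 -0.  ]
```

View pics/w1.png

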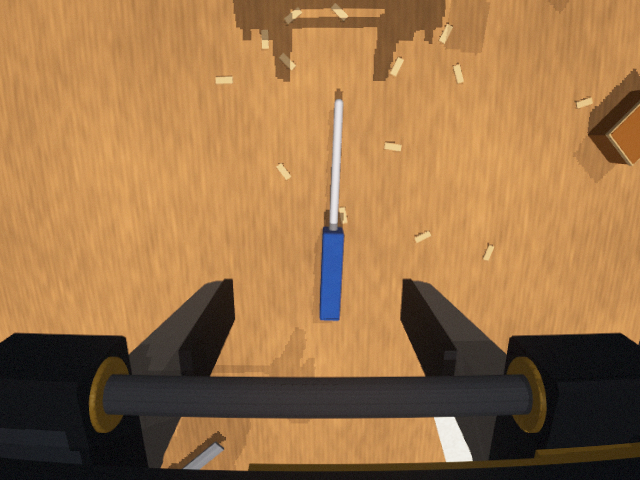

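Wrist view: tip at (338,100), handle from (333,230) to (330,320), between the open jaws. I'll refine the rod pose from this view.

```bash
python3 - <<'E'
from m import *
from go import go
w=grab('wrist')
e=ends(mask(w,'blue',(310,215,355,330))); d=ends(mask(w,'white',(325,90,350,226)))
print([onz(w,*x,.028).round(4) for x in e[:3]],[onz(w,*x,.014).round(4) for x in d[:3]])
v=onz(w,*d[0],.014)-onz(w,*e[0],.028); print('yaw',np.degrees(np.arctan2(v[1],v[0])))
go((.465,-.25,.02))
E
```

```text
[array([ 0.4643, -0.2522,  0.028 ]), array([ 0.4664, -0.2095,  0.028 ]), array([ 0.462 , -0.2984,  0.028 ])] [array([ 0.4699, -0.1465,  0.014 ]), array([ 0.4725, -0.0915,  0.014 ]), array([ 0.467 , -0.2065,  0.014 ])]
yaw 86.98455677893988
t 3.8 tcp [ 0.4529 -0.196   0.2286] [-90.    -0.    -0.89] w 0.0617 F [-0.17  0.39 -0.04] T [-0.09   0.076 -0.048]
xyz mm [ 12.9 208.6 -53.8]
```

Emit:
send_rows(
  increments=[
    {"claw":0,"xyz":[6,0,-27],"twist":[0,0,0]},
    {"claw":0,"xyz":[6.5,0,-26.5],"twist":[0,0,0]},
    {"claw":0,"xyz":[0,40,0],"twist":[0,0.42,0]},
    {"claw":0,"xyz":[0,40,0],"twist":[0,0,0]},
    {"claw":0,"xyz":[0,40,0],"twist":[0,0,0]},
    {"claw":0,"xyz":[0,40,0],"twist":[0,0,0]},
    {"claw":0,"xyz":[0,20,0],"twist":[0,0,0]},
    {"claw":0,"xyz":[0,15,0],"twist":[0,0,0]},
    {"claw":0,"xyz":[0,10,0],"twist":[0,0,0]},
    {"claw":0,"xyz":[0,0,0],"twist":[0,0,0]},
  ],
)

```text
t: 4.8
tcp_pos: [0.4639, -0.2493, 0.0225]
tool_rot: [-90.0, 0.1, -3.0]
ft_force: [0.0, -0.1, -0.1]
gripper_width: 0.0458
```

```bash
python3 -c "
from go import *
go((.4647,-.2495,.018),(-90,0,-3))"
```

```text
t 4.8 tcp [ 0.4639 -0.2493  0.0225] [-89.95   0.1   -3.03] w 0.0458 F [ 0.03 -0.14 -0.11] T [-0.039  0.014 -0.009]
xyz mm [ 0.9  4.5 -0.1]
twist units [-0.01 -0.01 -0.02]
```

Emit:
send_rows(
  increments=[
    {"claw":0,"xyz":[1,4.5,0],"twist":[0,0,0]},
    {"claw":-0.3,"xyz":[0,0,0],"twist":[0,0,0]},
    {"claw":-1,"xyz":[0,0,0],"twist":[0,0,0]},
    {"claw":-1,"xyz":[0,0,0],"twist":[0,0,0]},
    {"claw":-1,"xyz":[0,0,0],"twist":[0,0,0]},
    {"claw":-1,"xyz":[0,0,0],"twist":[0,0,0]},
    {"claw":-1,"xyz":[0,0,0],"twist":[0,0,0]},
    {"claw":-1,"xyz":[0,0,0],"twist":[0,0,0]},
  ],
  grip_force=50,
)

```text
t: 5.6
tcp_pos: [0.4658, -0.2499, 0.0196]
tool_rot: [-90.0, -0.0, -3.1]
ft_force: [-1.0, 0.4, 6.2]
gripper_width: 0.0198
```

Emit:
send_rows(
  increments=[
    {"claw":-1,"xyz":[0,-10,0],"twist":[0,0,0]},
    {"claw":-1,"xyz":[0,-30,0],"twist":[0,0,0]},
    {"claw":-1,"xyz":[0,-40,0],"twist":[0,0.5,0]},
    {"claw":-1,"xyz":[0,-30,0],"twist":[0,0.6,0]},
    {"claw":-1,"xyz":[0,-5,0],"twist":[0,0,0]},
    {"claw":-1,"xyz":[0,0,0],"twist":[0,0,0]},
    {"claw":-1,"xyz":[0,0,0],"twist":[0,0,0]},
  ],
)

```text
t: 6.3
tcp_pos: [0.4647, -0.2493, 0.1331]
tool_rot: [-90.0, 0.1, -8.5]
ft_force: [-0.5, -0.2, -1.1]
gripper_width: 0.0198
```

```bash
cat > tip.py <<'E'
from m import *
from go import go
def comps(f,m,mn=8):
    n,l,s,c=cv2.connectedComponentsWithStats(m.astype(np.uint8)); return [(l==i) for i in range(1,n) if s[i,4]>=mn]
E
python3 - <<'E'
from tip import *
go(None)
w=grab('wrist')
# predicted rod tip if rigid: for checking
s=bot.state(); M=R.from_euler('xyz',s['tool_rot'],degrees=True)
g=s['tcp_pos']+M.apply([0,.004,.160]); print('pred tip',g.round(4),[proj(f,g).round(1) for f in(a,b,w)])
v=[]
for f in(a,b,w):
    u=proj(f,g).astype(int); x0=min(max(u[0]-95,0),440);y0=min(max(u[1]-80,0),300)
    v.append(cv2.resize(f['frame'][y0:y0+180,x0:x0+200],(266,240))); print(x0,y0)
F=np.hstack(v); cv2.imwrite('pics/c2.png',F[:,:,::-1])
E
```

```text
t 6.4 tcp [ 0.4645 -0.2492  0.1326] [-89.95   0.15  -8.53] w 0.0197 F [ 0.12 -0.33 -0.32] T [-0.022  0.119  0.011]
pred tip [ 0.4883 -0.091   0.1288] [array([375.1, 298.9]), array([312.3, 293.8]), array([ 319.3, -111.1])]
280 218
217 213
224 0
```

View pics/c2.png

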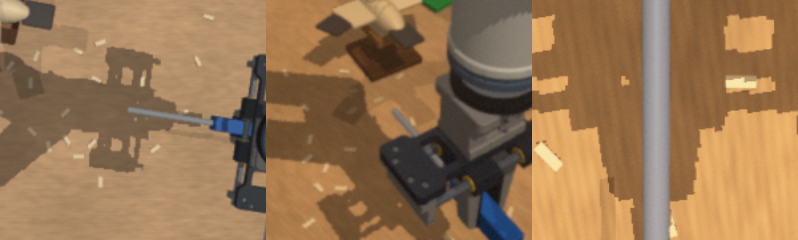

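The rod is held (width 19.8 mm). The tip shows at about (376,300) in the top view and (312.5,297) in the side view, slightly lower than predicted. I'll triangulate it.

```bash
cat >> tip.py <<'E'
def rod(offy=.004):
    """dowel from top (line) and side; returns tip, direction"""
    s=bot.state(); M=R.from_euler('xyz',s['tool_rot'],degrees=True); p=s['tcp_pos']
    T=p+M.apply([0,offy,.16]); out=[]
    for f in(a,b):
        hsv=cv2.cvtColor(f['frame'],cv2.COLOR_RGB2HSV); q=(hsv[:,:,1]<70)&(hsv[:,:,2]>80)
        roi=np.zeros(q.shape,np.uint8); Q=p+M.apply([0,offy,.09]); 
        cv2.line(roi,tuple(int(x) for x in proj(f,T+(T-Q)*.15)),tuple(int(x) for x in proj(f,Q)),1,15)
        L=max(comps(f,q&(roi>0)),key=lambda m:m.sum()); c,e1,e2,n,wd=ends(L); u=proj(f,T)
        if np.linalg.norm(e1-u)>np.linalg.norm(e2-u): e1,e2=e2,e1
        out.append((e1,c,n,wd)); print('tip px',e1.round(1),'pred',u.round(1),'mid',c.round(1),n,round(wd,1))
    P,e=two(a,out[0][0],b,out[1][0]); print('tip',P.round(4),'gap',round(e,2),'pred',T.round(4))
    # direction: intersect the two view planes
    ns=[]
    for f,(e1,c,_,_) in zip((a,b),out): ns.append(np.cross(ray(f,*e1)[1],ray(f,*(c))[1]))
    d=np.cross(*ns); d/=np.linalg.norm(d); d*=np.sign(d@M.apply([0,0,1]))
    print('dir yaw',np.degrees(np.arctan2(d[1],d[0])).round(2),'elev',np.degrees(np.arcsin(d[2])).round(2))
    return P,d
E
python3 -c "
from tip import *
rod(); go(None)"
```

```text
tip px [375.7 299.7] pred [375.2 298.7] mid [397.4 303. ] 230 5.3
tip px [312.8 295.2] pred [312.5 293.6] mid [321.7 305.1] 120 5.1
tip [ 0.4873 -0.0926  0.1277] gap 0.87 pred [ 0.4887 -0.0912  0.1291]
dir yaw 81.9 elev 0.26
t 6.55 tcp [ 0.4649 -0.2494  0.133 ] [-89.96   0.11  -8.54] w 0.0197 F [ 0.33 -0.45 -0.95] T [-0.043  0.026  0.046]
```

Emit:
send_rows(
  increments=[
    {"claw":-1,"xyz":[27.5,0.4,20.5],"twist":[0,0,0]},
    {"claw":-1,"xyz":[27.5,0.4,20.5],"twist":[0,0,0]},
    {"claw":-1,"xyz":[27.5,0.4,20.5],"twist":[0,0,0]},
    {"claw":-1,"xyz":[27.5,0.3,20.5],"twist":[0,0,0]},
    {"claw":-1,"xyz":[0,0,25],"twist":[0,0,0]},
    {"claw":-1,"xyz":[0,0,25],"twist":[0,0,0]},
    {"claw":-1,"xyz":[0,0,25],"twist":[0,0,0]},
    {"claw":-1,"xyz":[0,0,20],"twist":[0,0,0]},
    {"claw":-1,"xyz":[0,0,0],"twist":[0,0,0]},
    {"claw":-1,"xyz":[0,0,0],"twist":[0,0,0]},
  ],
)

```text
t: 7.55
tcp_pos: [0.6004, -0.091, 0.132]
tool_rot: [-90.0, 0.1, -8.5]
ft_force: [-0.7, 0.5, -0.1]
gripper_width: 0.0198
```

```bash
python3 - <<'E'
from tip import *
go(None); P,d=rod()
E=np.array([.6276,.1006,.1265]); ax=np.array([np.cos(np.radians(81.5)),np.sin(np.radians(81.5)),0]); r=E-P
M=R.from_euler('xyz',bot.state()['tool_rot'],degrees=True); print('eye-tip in tool mm',(M.inv().apply(r)*1000).round(1))
w=grab('wrist'); print('eye px wrist',proj(w,E))
v=[]
for f,k in((a,5),(b,5)):
    u=proj(f,E).astype(int); x0,y0=u-[40,30]; v.append(cv2.resize(f['frame'][y0:y0+60,x0:x0+80],(400,300),interpolation=cv2.INTER_CUBIC)); print(x0,y0)
F=np.vstack([np.hstack(v),np.hstack([cv2.resize(w['frame'],(400,300)),np.zeros((300,400,3),np.uint8)])]); cv2.imwrite('pics/c3.png',F[:,:,::-1])
E
```

```text
t 7.65 tcp [ 0.6004 -0.0918  0.1323] [-9.002e+01  3.000e-02 -8.580e+00] w 0.0195 F [-0.37  0.26 -0.23] T [-0.1    0.074  0.026]
tip px [289.8 223.2] pred [289.7 222.5] mid [311.3 226.9] 229 5.7
tip px [328.3 239. ] pred [312.2 213.4] mid [333.9 237.3] 35 4.5
tip [0.6398 0.0587 0.0617] gap 26.99 pred [0.6242 0.0664 0.1282]
dir yaw 76.6 elev -41.87
eye-tip in tool mm [-18.3 -64.8  39.6]
eye px wrist [ 314.13064645 -203.17534823]
230 190
261 175
```

View pics/c3.png

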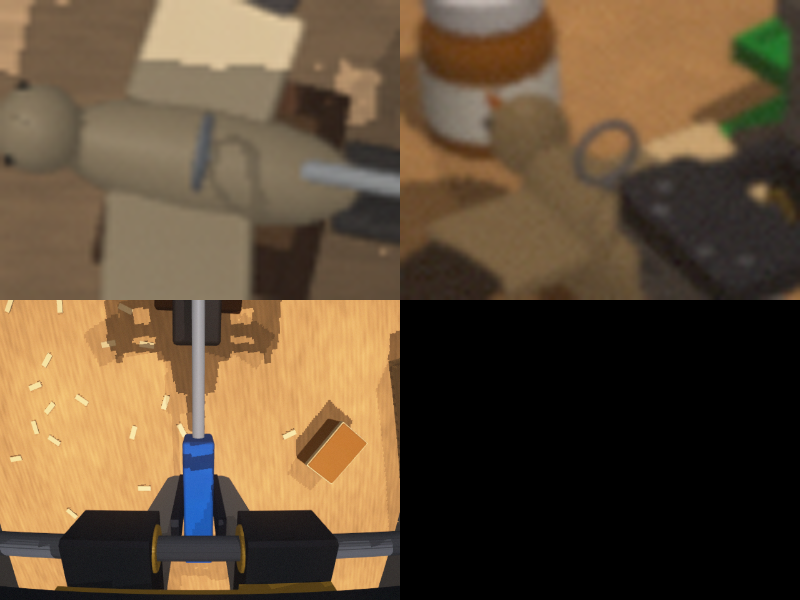

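The ring is unchanged: top (270.6,220.2), side (302.4,205.6). The rod line (tip at (289.8,223.2) in top, extended) passes 0.3 px from the ring's centre. In the side view the gripper hides the tip, so I rejected that triangulation and take the height from the earlier rod offset (z≈0.127 against the eye's 0.1265). I'll advance gently.

Emit:
send_rows(
  increments=[
    {"claw":-1,"xyz":[0,0,10],"twist":[0,0,0]},
    {"claw":-1,"xyz":[0,0,10],"twist":[0,0,0]},
    {"claw":-1,"xyz":[0,0,8],"twist":[0,0,0]},
    {"claw":-1,"xyz":[0,0,6],"twist":[0,0,0]},
    {"claw":-1,"xyz":[0,0,6],"twist":[0,0,0]},
    {"claw":-1,"xyz":[0,0,6],"twist":[0,0,0]},
    {"claw":-1,"xyz":[0,0,4],"twist":[0,0,0]},
    {"claw":-1,"xyz":[0,0,0],"twist":[0,0,0]},
  ],
)

```text
t: 8.5
tcp_pos: [0.6081, -0.0411, 0.1326]
tool_rot: [-90.0, -0.0, -8.5]
ft_force: [-1.2, -0.1, 0.1]
gripper_width: 0.0194
```

```bash
python3 - <<'E'
from tip import *
go(None); E=np.array([.6276,.1006,.1265])
v=[]
for f in(a,b):
    u=proj(f,E).astype(int); x0,y0=u-[40,30]; v.append(cv2.resize(f['frame'][y0:y0+60,x0:x0+80],(400,300),interpolation=cv2.INTER_CUBIC)); print(x0,y0)
cv2.imwrite('pics/c4.png',np.hstack(v)[:,:,::-1])
E
```

```text
t 8.6 tcp [ 0.608  -0.0416  0.1326] [-90.01   0.    -8.55] w 0.0194 F [-0.25 -0.42 -0.43] T [-0.06   0.089  0.025]
230 190
261 175
```

View pics/c4.png

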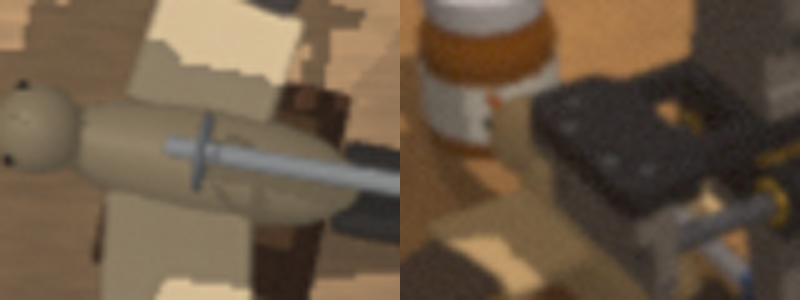

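The tip shows beyond the ring at crop (168,147) and the ring wire crosses over the dowel, so the rod is threaded. The bird is unmoved. Next: insert a bit more, then start a slow lift.

Emit:
send_rows(
  increments=[
    {"claw":-1,"xyz":[0,0,6],"twist":[0,0,0]},
    {"claw":-1,"xyz":[0,0,6],"twist":[0,0,0]},
    {"claw":-1,"xyz":[0,0,6],"twist":[0,0,0]},
    {"claw":-1,"xyz":[0,0,3],"twist":[0,0,0]},
    {"claw":-1,"xyz":[0,-2,0],"twist":[0,0,0]},
    {"claw":-1,"xyz":[0,-2,0],"twist":[0,0,0]},
    {"claw":-1,"xyz":[0,-2,0],"twist":[0,0,0]},
    {"claw":-1,"xyz":[0,-2,0],"twist":[0,0,0]},
    {"claw":-1,"xyz":[0,-2,0],"twist":[0,0,0]},
    {"claw":-1,"xyz":[0,-2,0],"twist":[0,0,0]},
    {"claw":-1,"xyz":[0,-2,0],"twist":[0,0,0]},
    {"claw":-1,"xyz":[0,-2,0],"twist":[0,0,0]},
  ],
  grip_force=60,
)

```text
t: 9.8
tcp_pos: [0.6111, -0.0209, 0.1487]
tool_rot: [-90.0, 0.0, -8.6]
ft_force: [0.5, -0.1, -2.0]
gripper_width: 0.0197
```

Emit:
send_rows(
  increments=[
    {"claw":-1,"xyz":[0,-3,0],"twist":[0,0,0]},
    {"claw":-1,"xyz":[0,-5,0],"twist":[0,0,0]},
    {"claw":-1,"xyz":[0,-7,0],"twist":[0,0,0]},
    {"claw":-1,"xyz":[0,-8,0],"twist":[0,0,0]},
    {"claw":-1,"xyz":[0,-8,0],"twist":[0,0,0]},
    {"claw":-1,"xyz":[0,-8,0],"twist":[0,0,0]},
    {"claw":-1,"xyz":[0,-8,0],"twist":[0,0,0]},
    {"claw":-1,"xyz":[0,-7,0],"twist":[0,0,0]},
    {"claw":-1,"xyz":[0,-5,0],"twist":[0,0,0]},
    {"claw":-1,"xyz":[0,-3,0],"twist":[0,0,0]},
    {"claw":-1,"xyz":[0,0,0],"twist":[0,0,0]},
    {"claw":-1,"xyz":[0,0,0],"twist":[0,0,0]},
  ],
)

```text
t: 11.0
tcp_pos: [0.611, -0.0208, 0.2103]
tool_rot: [-90.0, 0.0, -8.6]
ft_force: [0.2, 0.1, -0.9]
gripper_width: 0.0196
```

```bash
python3 - <<'E'
from tip import *
go(None)
v=[a['frame'][100:330,150:470],b['frame'][40:270,180:500]]
cv2.imwrite('pics/c5.png',np.hstack([cv2.resize(x,(400,288)) for x in v])[:,:,::-1])
E
```

```text
t 11.1 tcp [ 0.6109 -0.0208  0.2102] [-9.00e+01  4.00e-02 -8.56e+00] w 0.0196 F [-0.14  0.4  -1.12] T [-0.174  0.047  0.039]
```

View pics/c5.png

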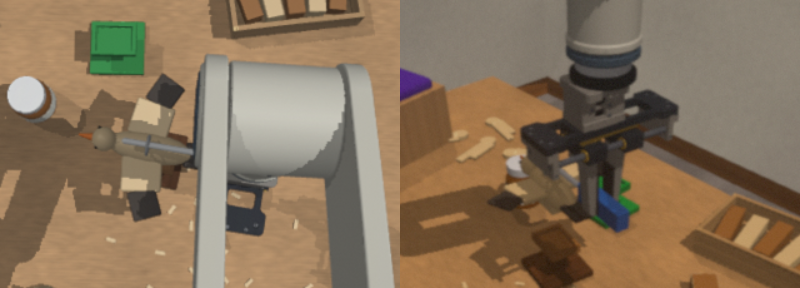

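The bird is off the rest and hanging from the rod. I'll lift the remaining ~32 mm and let it settle.

Emit:
send_rows(
  increments=[
    {"claw":-1,"xyz":[0,-2,0],"twist":[0,0,0]},
    {"claw":-1,"xyz":[0,-4,0],"twist":[0,0,0]},
    {"claw":-1,"xyz":[0,-6,0],"twist":[0,0,0]},
    {"claw":-1,"xyz":[0,-7,0],"twist":[0,0,0]},
    {"claw":-1,"xyz":[0,-6,0],"twist":[0,0,0]},
    {"claw":-1,"xyz":[0,-4,0],"twist":[0,0,0]},
    {"claw":-1,"xyz":[0,-3,0],"twist":[0,0,0]},
    {"claw":-1,"xyz":[0,0,0],"twist":[0,0,0]},
    {"claw":-1,"xyz":[0,0,0],"twist":[0,0,0]},
    {"claw":-1,"xyz":[0,0,0],"twist":[0,0,0]},
    {"claw":-1,"xyz":[0,0,0],"twist":[0,0,0]},
    {"claw":-1,"xyz":[0,0,0],"twist":[0,0,0]},
  ],
)

```text
t: 12.3
tcp_pos: [0.6111, -0.0208, 0.2424]
tool_rot: [-90.0, 0.0, -8.6]
ft_force: [0.2, -0.4, -1.2]
gripper_width: 0.0193
```

Emit:
send_rows(
  increments=[
    {"claw":-1,"xyz":[0,0,0],"twist":[0,0,0]},
    {"claw":-1,"xyz":[0,0,0],"twist":[0,0,0]},
    {"claw":-1,"xyz":[0,0,0],"twist":[0,0,0]},
    {"claw":-1,"xyz":[0,0,0],"twist":[0,0,0]},
    {"claw":-1,"xyz":[0,0,0],"twist":[0,0,0]},
    {"claw":-1,"xyz":[0,0,0],"twist":[0,0,0]},
    {"claw":-1,"xyz":[0,0,0],"twist":[0,0,0]},
    {"claw":-1,"xyz":[0,0,0],"twist":[0,0,0]},
    {"claw":-1,"xyz":[0,0,0],"twist":[0,0,0]},
    {"claw":-1,"xyz":[0,0,0],"twist":[0,0,0]},
  ],
)

```text
t: 13.3
tcp_pos: [0.6111, -0.0208, 0.2426]
tool_rot: [-90.0, 0.0, -8.6]
ft_force: [-0.0, 0.0, -2.1]
gripper_width: 0.0194
```

```bash
python3 - <<'E'
from tip import *
go(None); w=grab('wrist')
s=bot.state(); M=R.from_euler('xyz',s['tool_rot'],degrees=True); T=s['tcp_pos']+M.apply([0,.0053,.1584]); print('tip pred',T.round(4))
v=[]
for f in(a,b):
    u=proj(f,T).astype(int); x0,y0=u-[35,50] ; print(u,x0,y0); v.append(cv2.resize(f['frame'][y0:y0+100,x0:x0+110],(396,360),interpolation=cv2.INTER_CUBIC))
v=np.hstack(v); v=np.vstack([v,np.hstack([cv2.resize(w['frame'],(312,234)),np.zeros((234,792-312,3),np.uint8)])])
cv2.imwrite('pics/c6.png',v[:,:,::-1])
E
```

```text
t 13.4 tcp [ 0.6112 -0.0208  0.2426] [-90.    -0.    -8.56] w 0.0196 F [ 0.23 -0.03 -2.4 ] T [-0.168  0.092  0.009]
tip pred [0.6347 0.1358 0.2373]
[245 208] 210 158
[290 145] 255 95
```

View pics/c6.png

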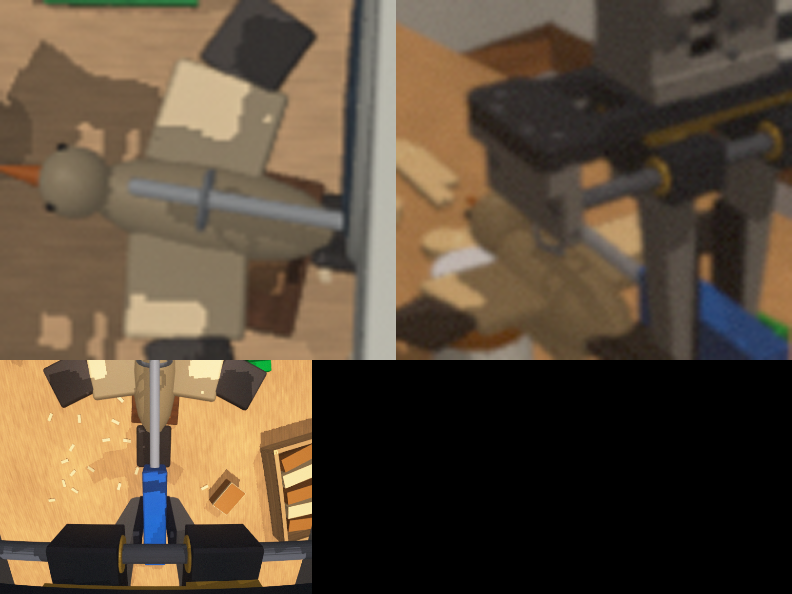

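Bird hangs in the ring with the tip about 30 mm beyond the eye. The handle's front sits just above the tail end. Checks still to do: rod elevation (from the handle/dowel edges in the side view cast onto the rod's known vertical plane) and whether the bird is level and still.

```bash
cat > lev.py <<'E'
from tip import *
def onplane(f,u,v,p,n):
    o,r=ray(f,u,v); return o+r*((p-o)@n)/(r@n)
s=bot.state(); M=R.from_euler('xyz',s['tool_rot'],degrees=True); p=s['tcp_pos']; X=M.apply([1,0,0]); Z=M.apply([0,0,1])
hsv=cv2.cvtColor(b['frame'],cv2.COLOR_RGB2HSV); bl=((hsv[:,:,0]>100)&(hsv[:,:,0]<125)&(hsv[:,:,1]>110)&(hsv[:,:,2]>30))
bl[:, :310]=0; bl[:120]=0; bl[230:]=0; bl[:,390:]=0
ys,xs=np.nonzero(bl); print('blue',xs.min(),xs.max(),ys.min(),ys.max(),len(xs))
for nm,off,pick in(('low',-.010,max),('up',.010,min)):
    P=[]
    for x in range(xs.min()+2,xs.max()-2):
        yy=ys[xs==x]
        if len(yy)<6: continue
        q=onplane(b,x,pick(yy)+(.5 if pick is max else -.5),p+X*off,X); P.append((x,(q-p)@Z*1000,q[2]*1000))
    P=np.array(P); print(nm); print(P[::3].round(1).tolist())
E
python3 lev.py; python3 - <<'E'
from h import *
b=grab('side'); cv2.imwrite('pics/c7.png',cv2.resize(b['frame'][130:220,250:400],(800,480),interpolation=cv2.INTER_CUBIC)[:,:,::-1])
E
```

```text
blue 339 362 174 207 361
low
[[341.0, -15.6, 245.8], [344.0, -23.5, 248.2], [347.0, -31.4, 247.0], [350.0, -39.1, 247.6], [353.0, -46.7, 248.2], [356.0, -55.5, 229.6], [359.0, -62.6, 235.6]]
up
[[341.0, 13.0, 248.1], [344.0, 4.8, 250.3], [347.0, -3.5, 249.0], [350.0, -11.6, 247.6], [353.0, -19.5, 248.1], [356.0, -27.3, 248.5], [359.0, -35.1, 247.2]]
```

View pics/c7.png

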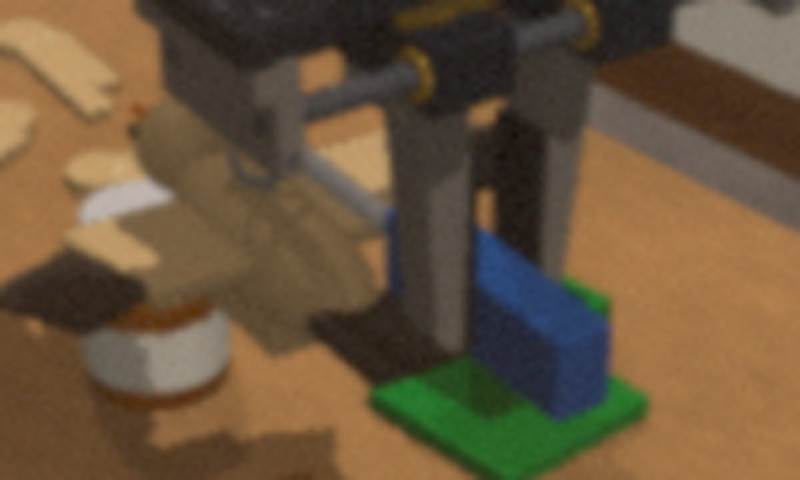

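Enlarged side view: dowel from (300,160) to (388,222), handle edges from (472,258) to (553,335) on top and (472,352) to (556,416) at the bottom. Tail clear of the finger in line of sight only. I'll fit sub-pixel edges near these lines.

```bash
cat > lev2.py <<'E'
from tip import *
s=bot.state(); M=R.from_euler('xyz',s['tool_rot'],degrees=True); p=s['tcp_pos']; X=M.apply([1,0,0]); Z=M.apply([0,0,1])
def onplane(u,v,off):
    o,r=ray(b,u,v); q=o+r*((p+X*off-o)@X)/(r@X); return (q-p)@Z*1000,q[2]*1000
im=sum(np.asarray(grab('side')['frame'],float) for _ in range(6))/6
def edge(c0,c1,ch,sign,half=4):
    A=np.array([250,130])+np.array(c0)/5.333-.5; B=np.array([250,130])+np.array(c1)/5.333-.5; out=[]
    for t in np.linspace(.05,.95,25):
        c=A+(B-A)*t; ys=np.arange(-half,half+.01,.1)
        pr=cv2.remap(ch.astype(np.float32),np.full((1,len(ys)),c[0],np.float32),(c[1]+ys)[None].astype(np.float32),cv2.INTER_LINEAR)[0]
        g=np.gradient(cv2.GaussianBlur(pr[None],(0,0),6)[0])*sign; out.append((c[0],c[1]+ys[g.argmax()]))
    return np.array(out)
def fit(nm,e,off):
    k=np.polyfit(e[:,0],e[:,1],1); r=e[:,1]-np.polyval(k,e[:,0]); ok=abs(r)<1.0; k=np.polyfit(e[ok,0],e[ok,1],1)
    q=[onplane(x,np.polyval(k,x),off) for x in (e[0,0],e[-1,0])]
    print(nm,'n',ok.sum(),'rms',r[ok].std().round(2),np.round(q,1).tolist(),'elev',np.degrees(np.arctan2(q[0][1]-q[1][1],q[0][0]-q[1][0])).round(2))
rb=im[:,:,0]-im[:,:,2]; g=im.sum(2)
fit('bottom-left',edge((474,353),(552,412),rb,1),-.010)
fit('top-left',edge((480,265),(550,332),g,-1,3),-.010)
up=edge((315,163),(380,208),rb,-1,3); lo=edge((315,180),(380,228),rb,1,3)
fit('dowel mid',np.c_[up[:,0],(up[:,1]+lo[:,1])/2],0)
E
python3 lev2.py
```

```text
bottom-left n 25 rms 0.21 [[-11.1, 223.3], [-46.3, 223.6]] elev -0.51
top-left n 25 rms 0.11 [[-13.1, 252.6], [-44.0, 249.9]] elev 4.93
dowel mid n 25 rms 0.12 [[93.6, 235.7], [59.0, 235.8]] elev -0.15
```

Emit:
send_rows(
  increments=[
    {"claw":-1,"xyz":[0,0,0],"twist":[0.05,0,0]},
    {"claw":-1,"xyz":[0,0,0],"twist":[0.05,0,0]},
    {"claw":-1,"xyz":[0,0,0],"twist":[0,0,0]},
    {"claw":-1,"xyz":[0,0,0],"twist":[0,0,0]},
    {"claw":-1,"xyz":[0,0,0],"twist":[0,0,0]},
    {"claw":-1,"xyz":[0,0,0],"twist":[0,0,0]},
    {"claw":-1,"xyz":[0,0,0],"twist":[0,0,0]},
    {"claw":-1,"xyz":[0,0,0],"twist":[0,0,0]},
    {"claw":-1,"xyz":[0,0,0],"twist":[0,0,0]},
    {"claw":-1,"xyz":[0,0,0],"twist":[0,0,0]},
    {"claw":-1,"xyz":[0,0,0],"twist":[0,0,0]},
    {"claw":-1,"xyz":[0,0,0],"twist":[0,0,0]},
  ],
)

```text
t: 15.2
tcp_pos: [0.6111, -0.0208, 0.2426]
tool_rot: [-89.5, 0.0, -8.6]
ft_force: [0.8, -1.0, -1.5]
gripper_width: 0.0197
```

```bash
python3 lev2.py; python3 - <<'E'
from tip import *
go(None)
def orange(im,roi):
    h,s,v=cv2.split(cv2.cvtColor(im,cv2.COLOR_RGB2HSV)); m=((h<11)&(s>165)&(v>80)).astype(np.uint8); z=m*0; x0,y0,x1,y1=roi; z[y0:y1,x0:x1]=m[y0:y1,x0:x1]
    ys,xs=np.nonzero(z); return (xs.mean(),ys.mean(),len(xs),xs.min(),xs.max()) if len(xs) else None
def dark(im,roi):
    h,s,v=cv2.split(cv2.cvtColor(im,cv2.COLOR_RGB2HSV)); m=((v<85)&(s<110)).astype(np.uint8); x0,y0,x1,y1=roi; z=m*0; z[y0:y1,x0:x1]=m[y0:y1,x0:x1]
    n,l,st,c=cv2.connectedComponentsWithStats(z); i=1+st[1:,4].argmax(); return c[i].round(1),st[i].tolist()
t0,s0=[cv2.imread(f'pics/{n}0.png')[:,:,::-1].copy() for n in('top','side')]
for nm,t,s,rt,rs,wt,ws in(('start',t0,s0,(210,205,232,222),(270,185,300,205),(250,250,285,280),(250,215,285,245)),('now',a['frame'],b['frame'],(190,190,225,225),(262,140,290,165),(235,245,290,285),(245,172,278,195))):
    T,S=orange(t,rt),orange(s,rs); print(nm,'beak',np.round(T,1) if T else T,np.round(S,1) if S else S, [x if isinstance(x,float) else x.round(4) for x in two(a,T[:2],b,S[:2])] if T and S else '')
    T,S=dark(t,wt),dark(s,ws); print('lwing',T,S,two(a,T[0],b,S[0]))
i0=grab('top')['frame'].astype(float)
i1=grab('side')['frame'].astype(float);
for _ in range(6): f=grab('top'); g=grab('side'); print('motion',np.abs(f['frame']-i0)[150:290,190:340].mean().round(2),np.abs(g['frame']-i1)[140:200,250:320].mean().round(2))
E
```

```text
bottom-left n 25 rms 0.27 [[-11.4, 223.3], [-46.6, 223.3]] elev -0.02
top-left n 25 rms 0.12 [[-13.1, 252.8], [-44.1, 249.6]] elev 5.87
dowel mid n 25 rms 0.18 [[93.4, 236.3], [58.9, 236.2]] elev 0.18
t 15.7 tcp [ 0.6112 -0.0208  0.2426] [-89.5   -0.    -8.56] w 0.0198 F [ 0.16 -0.18 -1.66] T [-0.202  0.061 -0.047]
start beak None None 
lwing (array([267.1, 264. ]), [256, 254, 24, 22, 399]) (array([268.3, 231.4]), [257, 224, 24, 15, 179]) (array([0.54908983, 0.106695  , 0.10199236]), np.float64(1.4203178921400665))
now beak None None 
lwing (array([263.3, 262.5]), [250, 251, 28, 25, 523]) (array([261.9, 183.4]), [250, 177, 23, 16, 155]) (array([0.54872147, 0.10765534, 0.20672141]), np.float64(1.4070225910637557))
motion 0.68 1.88
motion 0.68 1.86
motion 0.68 1.89
motion 0.69 1.89
motion 0.69 1.89
motion 0.69 1.86
```

Rod measures level now, bird still, and the left wing rose 105 mm as expected. One last check: bird pitch (beak), and the bystanders.

```bash
python3 - <<'E'
from tip import *
t0,s0=[cv2.imread(f'pics/{n}0.png')[:,:,::-1].copy() for n in('top','side')]
def beak(im,roi):
    x0,y0,x1,y1=roi; c=cv2.GaussianBlur(im,(3,3),0)[y0:y1,x0:x1].astype(float); h=c[:,:,0]/(c[:,:,1]+1); w=np.clip(h-1.75,0,None)*(c[:,:,0]>60)
    if w.sum()==0: return None,h.max()
    yy,xx=np.mgrid[y0:y1,x0:x1]; return ((w*xx).sum()/w.sum(),(w*yy).sum()/w.sum()),(w>0).sum()
for nm,t,s,rt,rs in(('start',t0,s0,(212,206,234,222),(274,186,286,202)),('now',a['frame'],b['frame'],(195,195,225,218),(268,144,284,160))):
    T,S=beak(t,rt),beak(s,rs); print(nm,T,S, two(a,T[0],b,S[0]) if T[0] and S[0] else '')
for n,x,y in(('top',t0,a['frame']),('side',s0,b['frame'])):
    for nm,r in (dict(rabbit=(165,322,205,358),jar=(155,158,196,200),offcut=(362,150,400,190)) if n=='top' else dict(rabbit=(145,222,178,276),offcut=(408,256,442,294),jar=(264,190,285,204))).items():
        A,B=[cv2.cvtColor(i[r[1]:r[3],r[0]:r[2]],cv2.COLOR_RGB2GRAY).astype(np.float32) for i in(x,y)]; print(n,nm,np.round(cv2.phaseCorrelate(A,B),2).tolist() if 0 else np.round(cv2.phaseCorrelate(A,B)[0],2))
E
```

```text
start ((np.float64(225.3982560489092), np.float64(213.32643579795504)), np.int64(8)) (None, np.float64(1.728813559322034)) 
now ((np.float64(215.79707787087756), np.float64(205.113506940429)), np.int64(6)) (None, np.float64(1.5666666666666667)) 
top rabbit [0.07 0.02]
top jar [0.49 0.51]
top offcut [-112.13  -10.59]
side rabbit [ 0.11 -0.06]
side offcut [0.04 0.12]
side jar [0.19 0.47]
```

```bash
python3 - <<'E'
from tip import *
print(two(a,(225.4,213.3),b,(279.9,195.2)),two(a,(215.8,205.1),b,(275.7,151.6)))
print(proj(b,two(a,(225.4,213.3),b,(279.9,195.2))[0]+[0,0,.1035]))
go(None)
bot.finish_job()
E
```

```text
(array([0.64094286, 0.1877732 , 0.10192133]), np.float64(1.3855649138496604)) (array([0.64242422, 0.19063619, 0.20085147]), np.float64(3.258171319917175))
[276.6640757  150.18258341]
t 16.6 tcp [ 0.6112 -0.0208  0.2426] [-89.5    0.    -8.55] w 0.0193 F [ 0.58  0.68 -1.39] T [-0.151  0.095  0.024]
the job is handed in; nothing more can be done
```

I gripped the rod by its blue handle and passed its white end through the screw eye from the tail side, with the bird still on its rest. I then lifted the bird about 10 cm and handed the job in at 16.6 s, still holding it.

What the last checks showed:
- **Threading:** the tip was about 30 mm beyond the eye.
- **Rod level:** after a 0.5° correction, the handle's bottom edge read 0.0° and the dowel +0.2°. A third fit, on the handle's top edge, disagreed at +5.9°; I discounted it as a poor shading edge.
- **Bird level:** the left wing rose 105 mm and the beak about 99 mm, against an expected 103 mm. The beak was read by hand from blurred pixels, so pitch is only known to about 2–3°. It showed no clear tilt.
- **Bird still:** repeated pictures showed no movement.
- **Bystanders:** the rabbit had not moved in either view, and the offcut had not in the side view; in the top view the arm hid it. The jar check read a shift of about half a pixel, which I put down to the bird's changed shadow and covering, since nothing came near it.

Two other readings failed: the tip's triangulation just before insertion, because the gripper hid the tip in the side view, and the automatic beak finder. For the insertion height I relied on the rod's offset measured earlier.

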